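# Start the bobbin winder at its controls

### The job

Start the bobbin winder with your closed fingertips: press the raised far end of the rocker switch down to turn the power on, next push the long bar key fully down so that the bobbin clamp stays shut, then press the round run button fully down and finish still holding it down. Do not press the small square cutter key, and leave the bobbins, yarn and tools where they are; nothing needs picking up.

Things in the scene. Friction and masses are not known exactly. Their poses are not given: they have to be found in the camera images.
- winder: Bobbin winder, fixed on the table: white deck 200 (x) x 370 mm (y), top 45 mm above the table. Origin at table height under the middle of the row of controls; x points away from the robot (yaw within 0.3 rad), y along the row. Four bays at x = 0, y = -127.5, -42.5, 42.5, 127.5 mm hold one control each, on a black plate 84 x 56 mm, top at 57 mm; which is where varies
- winder_head (a point): Middle of the top of the grey winding head, which stands behind the row of controls, from x = 79 to 135 mm of the winder; its top 80 mm and its two spindles 116 mm above the table. All four controls are of the same white plastic
- rocker_pivot (a point): Middle of the rocker switch, on its hinge, 61 mm above the table: a V-shaped white paddle 30 mm wide (y), 34 mm long either side of the hinge (x), axes as the winder's. At the start the half near the robot is level and the far half (+x) stands up at about 0.44 rad. Pressing the far half straight down turns it over; it is stiff (about 3.5 N at rocker_far) and stays where left
- rocker_far (a point): Where to press the rocker: on the upper face of the far half, 24 mm from the hinge. At the start about 16 mm above the hinge; when switched on that half lies level, its face 6 mm above the hinge (67 mm above the table). Moves with the rocker
- rocker (a joint): Rocker angle in rad: about 0 = off (far half up), 0.44 = on (far half level, near half up); end stops at both
- clamp_top (a point): Centre of the top of the bobbin-clamp key: the long white bar key, 24 mm (x) by 50 mm (y, along the row). Top 71 mm above the table at the start. A push latch: it goes straight down 8 mm against a friction of about 5 N and stays down where it is left
- clamp (a joint): Clamp key travel in m: about 0 = up, 0.008 = fully down
- run_top (a point): Centre of the top of the run button: the round white button, 36 mm across. Top 71 mm above the table when up. Spring-loaded, goes straight down 8 mm: it starts to move at about 2 N, is fully down at 6 N and springs up when let go
- run (a joint): Run button travel in m: 0 = up, 0.008 = fully down
- cutter_top (a point): Centre of the top of the thread-cutter key: the small square white key, 22 x 22 mm, spring-loaded, same height and travel as the run button. Not to be pressed
- cutter (a joint): Cutter key travel in m: 0 = up, 0.008 = fully down
- cone: Tall cone of pale yarn, 96 mm across the foot, 170 mm tall. Loose; origin under its middle. To be left alone.
- spool: Blue flanged thread spool, 60 mm across, 80 mm tall. Loose; origin under its middle. To be left alone.
- bobbin_a: Steel bobbin, 21 mm across, 16 mm tall, standing on the winder's deck between two bays. Loose; origin under its middle. To be left alone.
- bobbin_b: Dark bobbin, 21 mm across, 16 mm tall, standing on the winder's deck between two bays. Loose; origin under its middle. To be left alone.
- shears: Pair of shears lying flat on the table on the robot's side of the winder, about 210 mm long, 10 mm high; origin at the pivot. Loose. To be left alone.
- chalk: Flat square of tailor's chalk, 45 x 45 x 9 mm, lying on the table on the robot's side of the winder. Loose; origin under its middle. To be left alone.
- gauge: Aluminium sewing gauge, 150 x 24 x 4 mm with a small black slide (top at 8 mm), lying on the table on the robot's side of the winder. Loose; origin under its middle. To be left alone.

How it is judged:
By the outcome, as a careful person would: the job done as asked, in the order asked, and still so for the second after the job is handed in, while the arm keeps its last pose, push and grip.
It also fails if it takes over 58 s, if anything falls off the work surface, if the arm or the gripper's body presses on something with over 40 N, if the wrist force passes 120 N, or if a joint passes its speed limit or range.

### The arm

A 7-joint arm with a two-finger parallel gripper is mounted at the origin on the work surface. World frame = base frame: x ahead of the robot, y to its left, z up, the work surface at z = 0. Lengths are in mm, angles in rad, forces in N, time in s.
With the tool pointing down it reaches from about 425 to 1025 mm from the base axis. Payload 9.4 kg.
Tool frame: the origin (TCP) lies on the mounting face of the last link; the fingertips stand 186 mm ahead of it and the grasp point (between the pads) lies 167 mm ahead of it; z points along the fingers, y is the direction in which the jaws open and shut (so a half turn about z gives the same grasp; the last joint's range is limited). The gripper opens to 93 mm and grips with 3 to 60 N. Pads are 15 mm wide; open, the fingers measure 128 mm over their backs; the gripper's body (75 mm by 188 mm) begins 65 mm behind the grasp point.
Start: joints at [-1.42, 0.599, -0.003, 1.599, 0.002, 0.943, -0.08], TCP at [163.727, 706.271, 404.718] pointing down, gripper open.
Joint ranges: [-2.57, 2.57], [-0.35, 1.97], [-1.29, 1.29], [0.11, 2.56], [-1.05, 4.19], [0.11, 1.86], [-2.63, 2.63]. Speed limits (rad/s): [2.22, 2.22, 3.01, 3.01, 3.14, 3.14, 3.14].

### API

Orientations are given as a rotation vector (axis times angle).
In Python, from rig import robot, snapshot, camera_params, order gives the robot as it stands.
- The arm moves only by the tool apply_moves, never from a script. Its argument "motion" is a list of rows, each an object with "gripper": the finger opening in mm, from 0 to 93; "offset": the shift along the tool's x, y, z in mm, a list of three; "yaw": the turn about the tool's z in degrees. A call has 1 to 8 rows; each row is the pose to reach, as a shift and turn from the pose measured when the call began, along the tool's axes at that moment; what a row does not reach only later rows make up. A row lasts 1/12 s, in which the tool goes at most 41.7 mm and 7.16 degrees, less where a joint would pass 70% of its speed; a pose out of reach is approached as far as the arm can. A call with a gripper value outside its range is refused whole. The fingers move at their own pace and stop on an object; the grip force is fixed at half the most. Time passes only in rows, so rows that repeat a pose let the fingers close. It gives the time, the measured TCP pose, the force and the opening at its end, in the units of the state.
- robot.state(): the state, without advancing time (a new reading comes with each control period).
- snapshot(name): name is "scene" or "top" or "wrist"; returns the picture (420x560x3 uint8, red, green, blue); there is no depth.
- camera_params(name): a dict with "vertical_fov" (degrees; the focal length in pixels is half the picture's height over the tangent of half this angle, whatever the lens; pixels are square), "cx", "cy" (the principal point, pixels), "k1" (the pictures are not rectified: a ray, as slopes to the right and down, at radius r is drawn at 1 + k1 r^2 times it, then the intrinsics apply), "rvec" (rotation vector, rad) and "tvec" (3), from world to camera coordinates, as OpenCV has them; the wrist camera has in their place "T_tool_cam" (4x4, takes a point from camera to tool coordinates, whose origin is the TCP and whose axes are the flange's). Camera axes: x right, y down, z forward; pixel columns grow to the right and rows downward; lengths in mm; the calibration is good to about 2 mm. A picture is of the moment at which its call begins: read the wrist's pose just before it. camera_params takes no time and is no camera call.
- order.sign_off(): hands the job in, once; it reports no verdict.
The state is a dict: "time": time; "joint_positions": joint angles; "joint_velocities": joint speeds; "joint_torque": joint torques, N m; "position": TCP position; "orientation": TCP orientation; "wrist_force": force on the tool from outside, world axes, zero at the start; "moment": the same for the moment, N m; "opening": finger opening in mm.
Only numpy, scipy, OpenCV 4.12 (cv2) and the standard library are available. Lean on these libraries where they do the work, as an engineer would, in place of code of your own. Each camera call takes 0.05 s, during which the arm holds its last target. There are 200 camera calls.

## Working session

There is one attempt and no reset: what is moved stays moved. The work goes in short steps, Python scripts to look and compute and a tool call to move; the robot and the scene stay as the last step left them, time stands still between calls to the robot, and variables do not carry over. Pictures are saved under pics/ and viewed, about 8 in all and at most 12, crops included, and the job is handed in when it is done.

Besides the shell and the picture viewer there is one more tool, called after "Call:" as a command line: name --argument value ..., lists and objects as JSON in quotes. apply_moves: Moves the arm, as the interface text tells. Its arguments: {"type":"object","properties":{"motion":{"type":"array"}},"required":["motion"]}

```bash
mkdir -p pics
cat > h.py <<'E'
import numpy as np, cv2
from scipy.spatial.transform import Rotation as R
from rig import robot, snapshot, camera_params, order
def save(img,name,box=None,s=1):
    if box: x0,y0,x1,y1=box; img=img[y0:y1,x0:x1]
    if s!=1: img=cv2.resize(img,None,fx=s,fy=s,interpolation=cv2.INTER_CUBIC)
    cv2.imwrite('pics/'+name+'.png',img[...,::-1])
def pose():
    s=robot.state(); return np.array(s['position']),R.from_rotvec(s['orientation']).as_matrix()
def cam(name,tp=None):
    c=camera_params(name); f=210/np.tan(np.radians(c['vertical_fov'])/2)
    if name=='wrist':
        p,Rt=tp or pose(); T=np.array(c['T_tool_cam']); Rw=Rt@T[:3,:3]; o=p+Rt@T[:3,3]
    else:
        Rw=R.from_rotvec(np.ravel(c['rvec'])).as_matrix().T; o=-Rw@np.ravel(c['tvec'])
    return f,c['cx'],c['cy'],c['k1'],Rw,o
def px2w(name,u,v,z,tp=None):
    f,cx,cy,k,Rw,o=cam(name,tp); d=np.array([(u-cx)/f,(v-cy)/f]); r=np.linalg.norm(d); q=r
    for _ in range(30): q=r/(1+k*q*q)
    d=d*(q/r if r else 1); ray=Rw@np.array([*d,1]); return o+ray*(z-o[2])/ray[2]
def w2px(name,P,tp=None):
    f,cx,cy,k,Rw,o=cam(name,tp); c=(np.atleast_2d(P)-o)@Rw; d=c[:,:2]/c[:,2:]; d=d*(1+k*(d**2).sum(1,keepdims=True)); return d*f+[cx,cy]
E
python3 - <<'E'
from h import *
s=robot.state(); print(s)
for n in ('scene','top','wrist'):
    i=snapshot(n); np.save('pics/'+n,i); print(n,camera_params(n))
    if n!='wrist': save(i,n+'0',s=1.4)
E
```

```text
{'time': 0.0, 'joint_positions': array([-1.41968301,  0.60016287, -0.00253812,  1.60009251,  0.00180995,
        0.94290172, -0.07979776]), 'joint_velocities': array([-0.0006762 ,  0.00038452, -0.0001156 , -0.00186556, -0.00212288,
       -0.00092128, -0.00172077]), 'joint_torque': array([ 1.32073998e-03, -7.65069509e+01,  1.49758078e+00, -2.52341115e+01,
       -5.24513551e-02,  1.70890085e-02,  1.38351115e-04]), 'position': array([163.69288052, 706.09110172, 403.84589869]), 'orientation': array([-3.56974959e-01, -3.12122070e+00,  2.45402508e-03]), 'wrist_force': array([ 0.29415917,  0.67498741, -0.16970713]), 'moment': array([ 0.02427159,  0.01601137, -0.00440322]), 'opening': 93.20626761632319}
scene {'vertical_fov': 42.709490267227075, 'cx': 278.95754982159355, 'cy': 207.75949384593596, 'k1': -0.18726324723410273, 'rvec': array([ 1.86946321,  1.42429486, -0.67587024]), 'tvec': array([-163.48162021, -254.81727576, 1546.68472223])}
top {'vertical_fov': 44.62465043558032, 'cx': 270.97650968413495, 'cy': 212.3750761516711, 'k1': -0.040563454449974, 'rvec': array([ 2.13994026, -2.16141665,  0.17665328]), 'tvec': array([  16.28872587,  542.73910369, 1262.50875818])}
wrist {'vertical_fov': 66.48271279746328, 'cx': 283.08016749667763, 'cy': 210.3441176407586, 'k1': -0.053964544679784614, 'T_tool_cam': array([[-5.88167344e-04, -9.62130695e-01, -2.72587930e-01,
         7.48735470e+01],
       [ 9.99999818e-01, -6.02507602e-04, -3.10952117e-05,
         4.18240586e-01],
       [-1.34318642e-04, -2.72587898e-01,  9.62130874e-01,
         1.99188117e+01],
       [ 0.00000000e+00,  0.00000000e+00,  0.00000000e+00,
         1.00000000e+00]])}
```

View pics/top0.png

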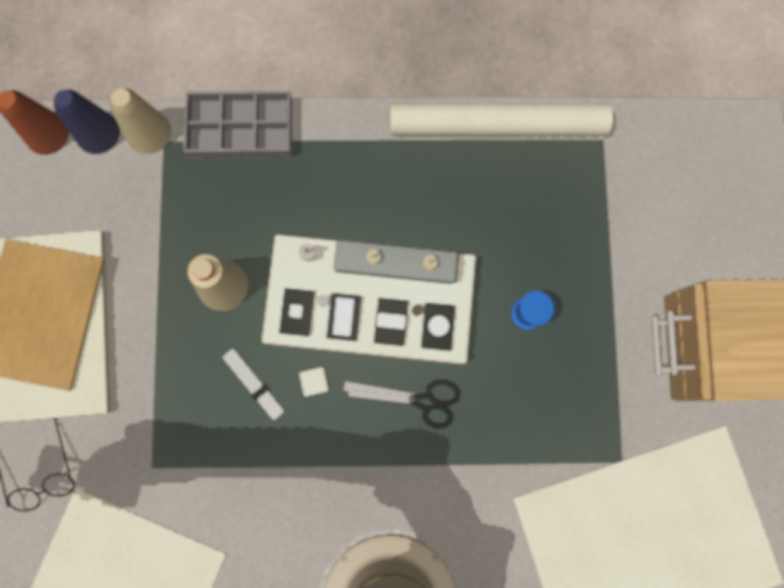

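View pics/scene0.png

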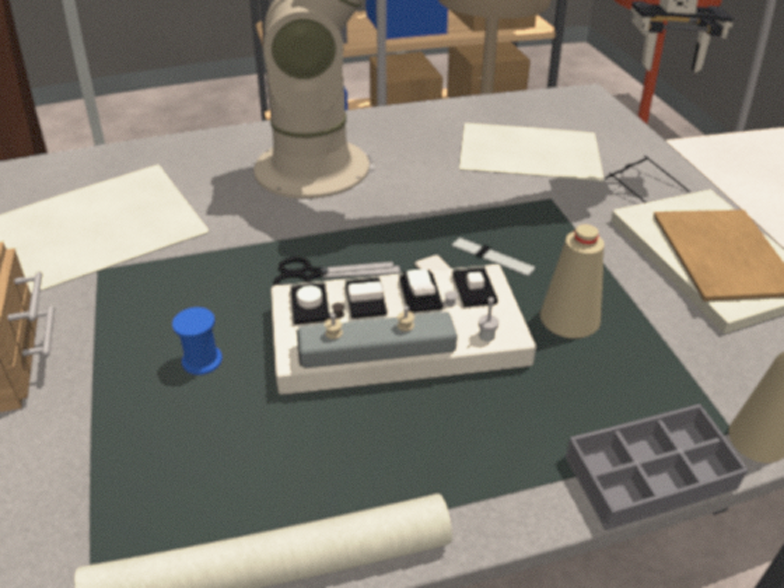

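Viewed 2 pictures. In the top view (enlarged 1.4x), the row from left to right is cutter (295,311), rocker (344,316), clamp bar (391,321) and run button (438,326). The bobbins are at (323,300) and (417,310). Next I'll get a first pose and the approach.

Run:
```python
from h import *
pts={'cut':(295,311,71),'rock':(344,316,64),'clamp':(391,321,71),'run':(438,326,71),'NL':(263,344,45),'NR':(468,362,45),'FL':(275,236,45),'FR':(476,254,45),'post':(308,250,70)}
W={k:px2w('top',u/1.4,v/1.4,z) for k,(u,v,z) in pts.items()}
for k in W: print(k,W[k].round(1))
d=W['cut']-W['run']; print('yaw',np.arctan2(-d[0],d[1]), np.linalg.norm(d))
d=W['NL']-W['NR']; print('yaw',np.arctan2(-d[0],d[1]), np.linalg.norm(d))
d=W['FL']-W['FR']; print('yaw',np.arctan2(-d[0],d[1]), np.linalg.norm(d))
p,Rt=pose(); print(p,Rt.round(3))
o=(W['cut']+W['run'])/2; print(o,'offset to above', Rt.T@(np.array([o[0],o[1],400])-p))
i=np.load('pics/top.npy'); save(i,'topc',(180,160,350,270),4.5)
```

```text
cut [515.2 160.8  71. ]
rock [506.3  74.5  64. ]
clamp [495.8  -8.7  71. ]
run [486.1 -91.7  71. ]
NL [459.4 220.5  45. ]
NR [ 423.5 -146.7   45. ]
FL [657.6 201.1  45. ]
FR [ 621.  -167.2   45. ]
post [625.4 138.4  70. ]
yaw -0.11452906152278111 254.2387039125721
yaw -0.097489575274122 368.9491027960599
yaw -0.09926258696705637 370.15023827471697
[163.67954415 706.14211494 404.07354064] [[-0.974  0.226 -0.   ]
 [ 0.226  0.974 -0.001]
 [-0.    -0.001 -1.   ]]
[500.63569058  34.55248057  71.        ] offset to above [-479.868057   -578.1801341     4.80164078]
```

View pics/topc.png

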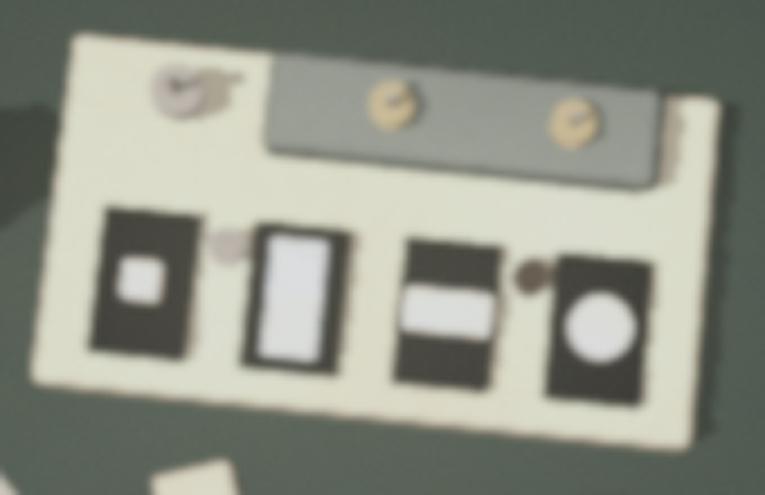

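Viewed 3 pictures. The enlarged crop confirms the order cutter, rocker, clamp, run. The winder yaw is about -0.10 rad and the middle of the row is near (500, 35). I'll move over it with the fingers closed.

Call:
apply_moves --motion '[{"gripper": 0,"offset": [-26,-32,0],"yaw": 0},{"gripper": 0,"offset": [-52,-64,0],"yaw": 0},{"gripper": 0,"offset": [-78,-96,0],"yaw": 0},{"gripper": 0,"offset": [-104,-128,0],"yaw": 0},{"gripper": 0,"offset": [-130,-160,0],"yaw": 0},{"gripper": 0,"offset": [-156,-192,0],"yaw": 0},{"gripper": 0,"offset": [-182,-224,0],"yaw": 0},{"gripper": 0,"offset": [-208,-256,0],"yaw": 0}]'

```text
time: 0.82
position: [309.0, 407.8, 404.4]
orientation: [0.357, 3.121, -0.002]
wrist_force: [0.8, 0.8, 0.4]
opening: 44.3
```

Call:
apply_moves --motion '[{"gripper": 0,"offset": [-27,-31,0],"yaw": 0},{"gripper": 0,"offset": [-53,-63,0],"yaw": 0},{"gripper": 0,"offset": [-80,-94,0],"yaw": 0},{"gripper": 0,"offset": [-106,-126,0],"yaw": 0},{"gripper": 0,"offset": [-133,-158,0],"yaw": 0},{"gripper": 0,"offset": [-160,-190,0],"yaw": 0},{"gripper": 0,"offset": [-186,-222,0],"yaw": 0},{"gripper": 0,"offset": [-212,-254,0],"yaw": -3}]'

```text
time: 1.48
position: [458.6, 110.5, 404.8]
orientation: [0.276, 3.129, -0.002]
wrist_force: [1.4, 0.9, -0.4]
opening: 0.4
```

Call:
apply_moves --motion '[{"gripper": 0,"offset": [-25,-30,0],"yaw": -3},{"gripper": 0,"offset": [-50,-60,0],"yaw": -3},{"gripper": 0,"offset": [-60,-80,0],"yaw": -4},{"gripper": 0,"offset": [-60,-80,0],"yaw": -4},{"gripper": 0,"offset": [-60,-80,0],"yaw": -4},{"gripper": 0,"offset": [-60,-80,0],"yaw": -4}]'

```text
time: 1.98
position: [503.4, 21.9, 404.8]
orientation: [-0.166, -3.137, 0.001]
wrist_force: [0.9, -0.2, 0.1]
opening: 0.4
```

Run:
```python
from h import *
tp=pose(); i=snapshot('wrist'); np.savez('pics/w1',i=i,p=tp[0],R=tp[1]); save(i,'w1',s=1.4)
print(tp[0],tp[1].round(3),robot.state()['opening'],robot.state()['time'])
```

```text
[503.41395272  21.86573567 404.77867775] [[-0.994  0.106 -0.   ]
 [ 0.106  0.994 -0.001]
 [ 0.    -0.001 -1.   ]] 1.0559190154262457 2.0333
```

View pics/w1.png

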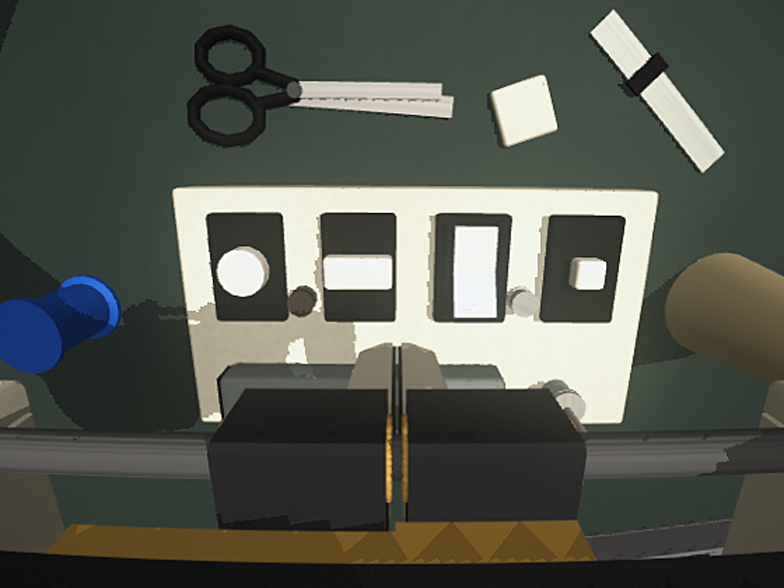

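Viewed 4 pictures. The wrist view (enlarged 1.4x) shows the run top at (242,271), the clamp top at (358,272) and the cutter top at (592,274). The rocker spans (452..499, 226..318), and the closed fingertips are near (398,346). The deck corners are at (173,189), (657,191), (203,421) and (628,423).

Run:
```python
from h import *
d=np.load('pics/w1.npz'); tp=(d['p'],d['R'])
pts={'cut':(588.5,273.5,71),'clamp':(357.5,271.5,71),'run':(242.5,271.5,71),'rk_near':(475,226,67),'rk_farL':(455.5,318,78),'rk_farR':(496,316,78),'NL':(173,189,45),'NR':(657,191,45),'FL':(203,421,45),'FR':(628,423,45)}
for j in range(2):pass
W={k:px2w('wrist',u/1.4,v/1.4,z,tp) for k,(u,v,z) in pts.items()}
for k in W: print(k,W[k].round(1))
a=[W[k]-W[m] for k,m in (('cut','run'),('NR','NL'),('FR','FL'))]
for x in a: print(np.arctan2(-x[0],x[1]),np.linalg.norm(x))
yaw=np.arctan2(-a[1][0]-a[2][0],a[1][1]+a[2][1])
ey=np.array([-np.sin(yaw),np.cos(yaw),0]);ex=np.array([ey[1],-ey[0],0])
loc={'cut':127.5,'clamp':-42.5,'run':-127.5}
o=np.mean([W[k]-y*ey for k,y in loc.items()],0); o[2]=0
print('yaw',yaw,'origin',o,[(W[k]-o-y*ey)[:2].round(1) for k,y in loc.items()])
for k in W: q=W[k]-o; print(k,(q@ex).round(1),(q@ey).round(1))
G={'rocker_far':o+42.5*ey+24*ex,'clamp':o-42.5*ey,'run':o-127.5*ey}
tip=tp[0]+tp[1]@[0,0,186]; print('tip',tip, w2px('wrist',tip,tp)*1.4)
for k,z in (('rocker_far',77),('clamp',71),('run',71)):
    g=G[k]; g[2]=z; print(k,g.round(1),'tool off',(tp[1].T@(g-tip)).round(1), 'top px',w2px('top',g).round(1)*1.4)
```

```text
cut [516.4 160.6  71. ]
clamp [497.3  -5.4  71. ]
run [488.4 -88.1  71. ]
rk_near [474.3  81.   67. ]
rk_farL [537.4  61.3  78. ]
rk_farR [539.1  90.6  78. ]
NL [ 425.  -138.3   45. ]
NR [464.8 223.9  45. ]
FL [ 620.5 -159.7   45. ]
FR [662.4 208.9  45. ]
-0.11206166622989219 250.31360843355318
-0.10939219859936686 364.3010050350705
-0.11318621185997083 370.9748906749839
yaw -0.11130642382824953 origin [502.27513608  36.4362271    0.        ] [array([-0.1, -2.5]), array([-0.2,  0.4]), array([0.3, 2.2])]
cut 0.2 125.0
clamp -0.3 -42.2
run 0.0 -125.3
rk_near -32.8 41.2
rk_farL 32.2 28.6
rk_farR 30.6 57.9
NL -57.4 -182.2
NR -58.0 182.1
FL 139.3 -181.8
FR 140.0 189.1
tip [503.32980028  21.72044039 218.77875354] [[395.65467818 360.92517271]]
rocker_far [530.8  76.   77. ] tool off [-21.7  57.  141.7] top px [[342.86 301.28]]
clamp [497.6  -5.8  71. ] tool off [  2.8 -27.9 147.8] top px [[389.34 320.04]]
run [488.1 -90.3  71. ] tool off [   3.2 -112.9  147.9] top px [[437.22 324.94]]
```

Call:
apply_moves --motion '[{"gripper": 0,"offset": [-10,28,20],"yaw": 0},{"gripper": 0,"offset": [-20,57,40],"yaw": 0},{"gripper": 0,"offset": [-20,57,70],"yaw": 0},{"gripper": 0,"offset": [-20,57,100],"yaw": 0},{"gripper": 0,"offset": [-20,57,122],"yaw": 0},{"gripper": 0,"offset": [-20,57,128],"yaw": 0},{"gripper": 0,"offset": [-20,57,128],"yaw": 0},{"gripper": 0,"offset": [-20,57,128],"yaw": 0}]'

```text
time: 2.7
position: [529.1, 77.7, 277.3]
orientation: [-0.163, -3.137, 0.001]
wrist_force: [0.3, 0.2, -0.2]
opening: -0.2
```

Run:
```python
from h import *
tp=pose(); i=snapshot('wrist'); save(i,'w2',s=1.4)
print(tp[0],tp[1].round(3),robot.state()['wrist_force'])
tip=tp[0]+tp[1]@[0,0,186]; print('tip',tip)
```

```text
[529.12748062  77.66972396 277.34646827] [[-0.995  0.103 -0.   ]
 [ 0.103  0.995 -0.001]
 [ 0.    -0.001 -1.   ]] [-0.04677104  0.15284308 -0.14258935]
tip [529.04747279  77.56891653  91.34651279]
```

View pics/w2.png

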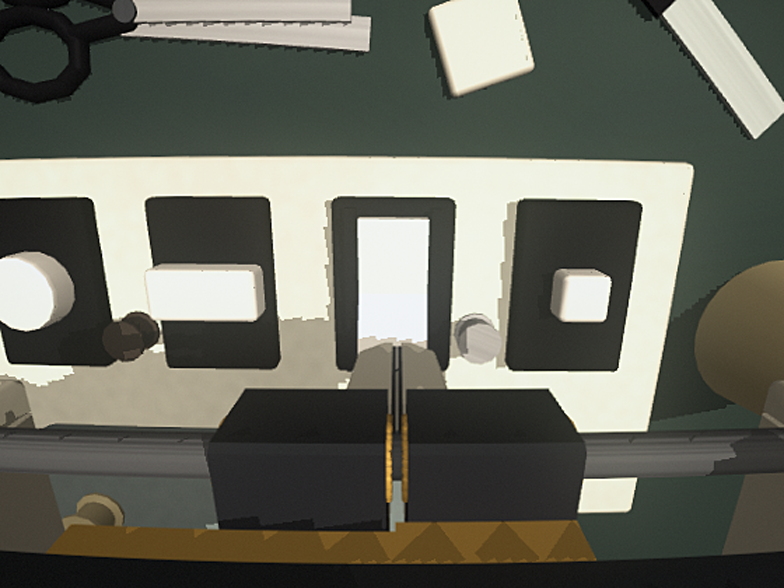

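Viewed 5 pictures. The fingertips at (397,350) are centred over the far half of the rocker, whose centre column is about 394. I'll press down.

Call:
apply_moves --motion '[{"gripper": 0,"offset": [0,0,8],"yaw": 0},{"gripper": 0,"offset": [0,0,13],"yaw": 0},{"gripper": 0,"offset": [0,0,17],"yaw": 0},{"gripper": 0,"offset": [0,0,21],"yaw": 0},{"gripper": 0,"offset": [0,0,24],"yaw": 0},{"gripper": 0,"offset": [0,0,25],"yaw": 0},{"gripper": 0,"offset": [0,0,25],"yaw": 0}]'

```text
time: 3.33
position: [530.9, 77.5, 254.1]
orientation: [0.164, 3.132, 0.002]
wrist_force: [2.6, 0.3, 10.1]
opening: 0.2
```

Call:
apply_moves --motion '[{"gripper": 0,"offset": [0,0,2],"yaw": 0},{"gripper": 0,"offset": [0,0,3],"yaw": 0},{"gripper": 0,"offset": [0,0,3],"yaw": 0},{"gripper": 0,"offset": [0,0,3],"yaw": 0}]'

```text
time: 3.67
position: [530.8, 77.4, 253.5]
orientation: [0.164, 3.13, 0.003]
wrist_force: [-6.6, 0.6, 32.7]
opening: -0.0
```

The rocker is at its stop: 33 N with no further travel. I'll lift and go over to the clamp key.

Call:
apply_moves --motion '[{"gripper": 0,"offset": [0,0,-16],"yaw": 0},{"gripper": 0,"offset": [0,0,-32],"yaw": 0},{"gripper": 0,"offset": [8,-29,-32],"yaw": 0},{"gripper": 0,"offset": [16,-58,-32],"yaw": 0},{"gripper": 0,"offset": [24,-86,-32],"yaw": 0},{"gripper": 0,"offset": [24,-86,-28],"yaw": 0},{"gripper": 0,"offset": [24,-86,-20],"yaw": 0},{"gripper": 0,"offset": [24,-86,-18],"yaw": 0}]'

```text
time: 4.33
position: [498.0, -5.4, 270.3]
orientation: [0.165, 3.13, 0.004]
wrist_force: [0.1, 0.2, -0.8]
opening: 0.1
```

Run:
```python
from h import *
tp=pose(); i=snapshot('wrist'); save(i,'w3',s=1.4)
print(tp[0],tp[1].round(3),robot.state()['wrist_force'])
tip=tp[0]+tp[1]@[0,0,186]; print('tip',tip)
```

```text
[498.0281641   -5.36253431 270.26116269] [[-0.994  0.105  0.008]
 [ 0.105  0.994  0.002]
 [-0.008  0.003 -1.   ]] [-0.15050569  1.67373116 -0.41912498]
tip [499.4741863   -5.01008539  84.26711762]
```

View pics/w3.png

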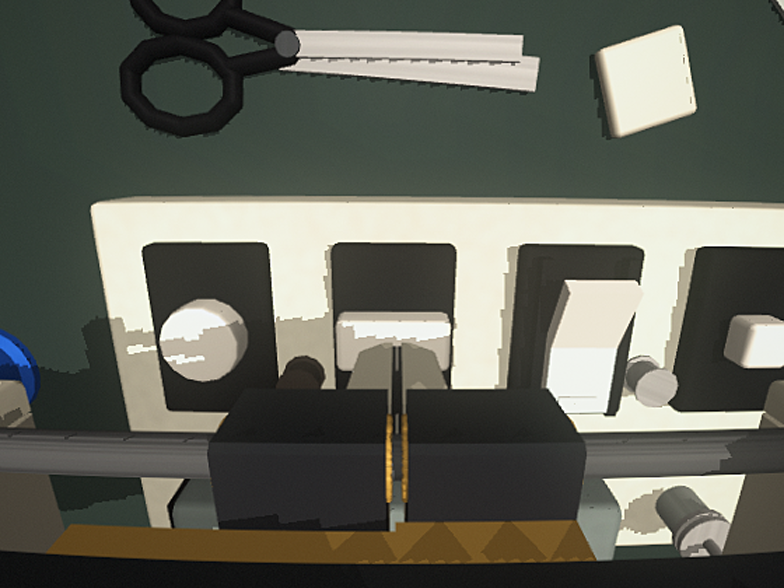

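Viewed 6 pictures. The rocker has turned over: its near half is now raised at (600,310). The fingertips at (397,350) are over the clamp bar, whose centre column is about 393. I'll press the clamp.

Call:
apply_moves --motion '[{"gripper": 0,"offset": [0,0,8],"yaw": 0},{"gripper": 0,"offset": [0,0,13],"yaw": 0},{"gripper": 0,"offset": [0,0,17],"yaw": 0},{"gripper": 0,"offset": [0,0,20],"yaw": 0},{"gripper": 0,"offset": [0,0,23],"yaw": 0},{"gripper": 0,"offset": [0,0,24],"yaw": 0},{"gripper": 0,"offset": [0,0,24],"yaw": 0},{"gripper": 0,"offset": [0,0,24],"yaw": 0}]'

```text
time: 5.05
position: [498.4, -3.9, 248.6]
orientation: [0.161, 3.128, 0.006]
wrist_force: [-6.7, 4.3, 45.9]
opening: 0.2
```

Fully down: the tip is at 62.6 mm with 46 N. Next is the run button.

Call:
apply_moves --motion '[{"gripper": 0,"offset": [0,0,-14],"yaw": 0},{"gripper": 0,"offset": [0,0,-28],"yaw": 0},{"gripper": 0,"offset": [1,-28,-28],"yaw": 0},{"gripper": 0,"offset": [1,-56,-28],"yaw": 0},{"gripper": 0,"offset": [2,-86,-28],"yaw": 0},{"gripper": 0,"offset": [2,-86,-22],"yaw": 0},{"gripper": 0,"offset": [2,-86,-20],"yaw": 0},{"gripper": 0,"offset": [2,-86,-20],"yaw": 0}]'

```text
time: 5.72
position: [487.2, -88.9, 267.5]
orientation: [0.162, 3.129, 0.006]
wrist_force: [0.9, 0.9, -0.3]
opening: 0.8
```

Run:
```python
from h import *
tp=pose(); i=snapshot('wrist'); save(i,'w4',s=1.4)
print(tp[0],tp[1].round(3),robot.state()['wrist_force'])
tip=tp[0]+tp[1]@[0,0,186]; print('tip',tip)
```

```text
[487.21772325 -88.9397363  267.52819172] [[-0.995  0.103  0.009]
 [ 0.103  0.995  0.003]
 [-0.008  0.004 -1.   ]] [ 0.06821874 -0.53930353  0.32053764]
tip [488.80107923 -88.2951291   81.53604816]
```

View pics/w4.png

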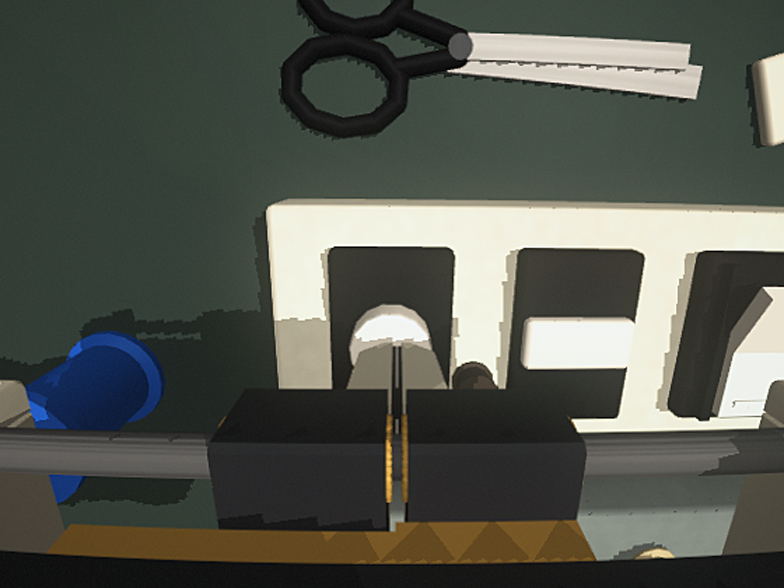

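Viewed 7 pictures. The clamp bar at (577,343) sits low on its plate. The run button (centre column about 390) is under the fingertips at column 397. I'll press with a 2 mm correction.

Call:
apply_moves --motion '[{"gripper": 0,"offset": [0,-2,5],"yaw": 0},{"gripper": 0,"offset": [0,-2,10],"yaw": 0},{"gripper": 0,"offset": [0,-2,14],"yaw": 0},{"gripper": 0,"offset": [0,-2,17],"yaw": 0},{"gripper": 0,"offset": [0,-2,20],"yaw": 0},{"gripper": 0,"offset": [0,-2,21],"yaw": 0},{"gripper": 0,"offset": [0,-2,21],"yaw": 0},{"gripper": 0,"offset": [0,-2,21],"yaw": 0}]'

```text
time: 6.43
position: [487.4, -89.5, 248.9]
orientation: [0.158, 3.127, 0.007]
wrist_force: [-6.3, 3.3, 41.1]
opening: 0.5
```

Run:
```python
from h import *
tp=pose(); i=snapshot('wrist'); s=snapshot('scene')
print((tp[0]+tp[1]@[0,0,186]).round(1),robot.state()['wrist_force'],robot.state()['time'])
a=cv2.resize(s[170:280,180:400],(800,400),interpolation=cv2.INTER_CUBIC); save(a,'s5')
```

```text
[489.4 -88.8  62.9] [-5.91485018  4.22986317 40.27571662] 6.5333
```

View pics/s5.png

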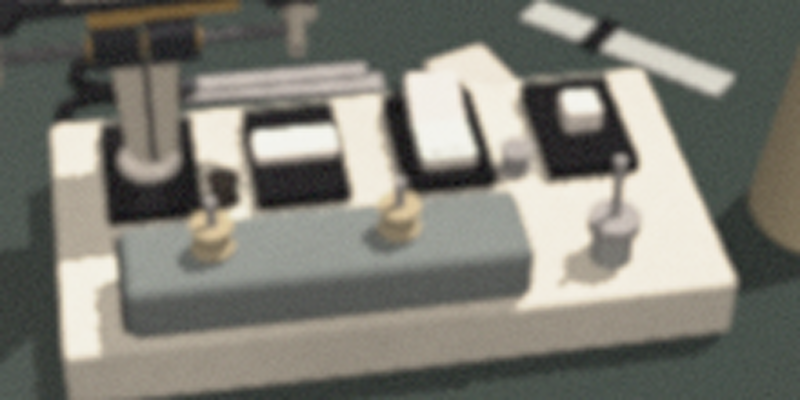

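Viewed 8 pictures. The fingertips hold the run button down at (150,165), the clamp bar is low, the rocker's near half is up, and the cutter and both bobbins are undisturbed. 40 N is more than needed, so I'll ease off while staying on the stop.

Call:
apply_moves --motion '[{"gripper": 0,"offset": [0,0,1.5],"yaw": 0},{"gripper": 0,"offset": [0,0,1.5],"yaw": 0},{"gripper": 0,"offset": [0,0,1.5],"yaw": 0},{"gripper": 0,"offset": [0,0,1.5],"yaw": 0}]'

```text
time: 6.87
position: [487.2, -89.4, 249.0]
orientation: [0.158, 3.126, 0.007]
wrist_force: [-5.7, 0.6, 33.5]
opening: 0.4
```

```bash
python3 -c "
from h import *
s=robot.state();print(s['position'],s['wrist_force']);print(order.sign_off())"
```

```text
[487.15629139 -89.43470605 248.95562762] [-5.65020289  0.64905405 33.5095284 ]
the job is handed in; nothing more can be done
None
```

The winder is started and the job is handed in at about 6.9 s. With closed fingertips I turned the rocker on, pushed the clamp key down, then pressed the run button and am still holding it.

- **Rocker:** it stopped moving under 33 N. Later pictures show its near half raised, so it has turned over.
- **Clamp key:** the fingertips reached 62.6 mm (fully down is 63 mm) at 46 N. Later pictures show it staying low.
- **Run button:** held with the fingertips at about 63 mm and 33.5 N, well above the 6 N it needs.
- **Other things:** the last picture shows the cutter key up, and the bobbins and tools looked undisturbed. I checked this by eye, not by measurement.

Fingertip force reached 46 N on the clamp key and 41 N on the run button. The 40 N limit is stated for the arm and gripper body; I saw no sign of either touching anything. Repeat position measurements agreed to about 2–4 mm, and no check failed.

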